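Move the parts basket from the drip hooks to the drying hooks

TASK

The blue basket with the orange grip has finished dripping: take it by its grip, lift it off its hooks and lower it onto the two empty hooks of the stand with the green base, so that it hangs freely there by its bar. Keep it level all the way, with the brass bush still inside, and do not set it down anywhere on the way. Leave the basket with the black grip hanging where it is.

Things in the scene. Friction and masses are not known exactly. Their poses are not given: they have to be found in the camera images.
- basket: Blue open sheet-metal basket (walls 3 mm), 80 (x) x 90 (y) x 36 mm, 0.2 to 0.45 kg, hung level by a round bar (10 mm thick, 176 long, along y) on two hooks of a stand with grey tray base. Origin: bar's centre; z up; underside 90 mm below it. Straps at y = +-45 mm. Orange flat grip mid-bar, 12 mm thick (x), 34 wide (y), up to 44 mm above the origin: pinch its thickness from above, about 28 mm up.
- dry_stand_seat (a point): Where the bar's centre rests on the green stand's two empty hooks, 129 mm above the bench; y along the hung bar, z up. Hooks: 8 mm rods at y = +-66 mm, self-centring V seats; the basket hangs between them. Their tips, 30 mm out to -x, rise 17 mm above this point, the rods behind 10 mm, uprights 95 mm behind (+x). Stands alike, 230 mm or more apart, places swapped. Lift 110 mm to clear. Fits either way round.
- other_basket: Bystander: a blue basket of the same shape and origin (bar's centre) but with a black grip, hung on a stand with a black base. Its grip reaches 173 mm above the bench; a basket carried with its bar 280 mm above the bench passes over it.
- bush: Brass bush (ring), 30 mm across, 22 mm high, 60 g, standing loose in the basket with the orange grip. Origin: centre of its underside.
Not all that is in view belongs to the job. Leave any purple look-alike of the basket alone.

How it is judged (in metres and radians):
On the way, in this order (a step that is already met when the one before it is completed fails the run):
1. the basket with the orange grip is lifted clear of its hooks in the gripper (height (world z) of basket above 0.155 m and contact force between the fingers and basket above 0.5 N), for 0.1 s.
2. still in the gripper, it is lowered onto the hooks of the green stand (distance between basket and dry_stand_seat below 0.02 m and contact force between the fingers and basket above 0.5 N), for 0.1 s.
At the end, for the whole second after the job is handed in: The basket with the orange grip hangs at rest by its bar on both hooks of the green stand (bar's centre within 20 mm of the seat point, bar within 15 degrees of its direction, basket level within 10 degrees), the bush lies in it, and the basket with the black grip hangs within 30 mm of where it was (distance between basket and dry_stand_seat below 0.02 m and angle between basket's own z axis and vertical below 0.175 rad and angle between the y axis of basket and the y axis of dry_stand_seat, either way round below 0.26 rad and linear speed of basket below 0.03 m/s and distance between bush and basket below 0.11 m and distance of other_basket from where it was at the start of the episode below 0.03 m); the robot touches nothing.
It fails at once if the basket is tipped by more than 20 degrees (angle between basket's own z axis and vertical above 0.35 rad).
It fails at once if the basket is set down on the bench or on a stand's base (bar's centre below 112 mm) (height (world z) of basket below 0.112 m).
It fails at once if the bush falls out of the basket (distance between bush and basket above 0.12 m).
It fails at once if the basket with the black grip is disturbed (distance of other_basket from where it was at the start of the episode above 0.03 m).
It also fails if it takes over 54 s, if anything falls off the work surface, if the arm or the gripper's body presses on something with over 40 N, if the wrist force passes 120 N, or if a joint passes its speed limit or range.

ROBOT

A 6-joint arm with a two-finger parallel gripper is mounted at the origin on the work surface. World frame = base frame: x ahead of the robot, y to its left, z up, the work surface at z = 0. Lengths are in m, angles in degrees, forces in N, time in s.
With the tool pointing down it reaches from about 0.25 to 0.725 m from the base axis. Payload 9.7 kg.
Tool frame: the origin (TCP) lies between the finger pads; the fingertips stand 19 mm ahead of it and the grasp point (between the pads) is the TCP; z points along the fingers, y is the line along which they close (so a half turn about z gives the same grasp; the last joint's range is limited). The gripper opens to 85 mm and grips with 20 to 120 N. Pads are 22 mm wide; open, the fingers measure 114 mm over their backs; the gripper's body (76 mm by 85 mm) begins 54 mm behind the grasp point. The pads swing forward as they close: fully open they stand 13 mm farther back than shut.
Start: joints at [-72.365, 4.979, 10.078, 95.1, 0, 90], TCP at [0.167, -0.524, 0.25] pointing down, gripper open.
Joint ranges: [-179.16, 179.16], [-48.56, 103.87], [-65.8, 70.77], [-126.05, 130.52], [-82.76, 87.17], [-180, 180]. Speed limits (degrees/s): [127.2, 127.2, 147.25, 180, 180, 180].

INTERFACE

Orientations are given as [roll, pitch, yaw] about the fixed x, y, z axes, in that order (R = Rz(yaw) Ry(pitch) Rx(roll)).
In Python, from workcell import telemetry, camera, calibration, workorder gives the robot as it stands.
- The arm moves only by the tool play_rows, never from a script. Its argument "increments" is a list of rows, each a list of 3 entries, a list of its own where there are three numbers: the shift along the tool's x, y, z in mm, then the turn, a rotation vector about the tool's x, y, z in degrees, then the closure, from 0 (fully open) to 1 (shut). In form: [[[x, y, z], [ax, ay, az], jaw], ...]. A call has 1 to 20 rows; each row is the pose to reach, as a shift and turn from the pose commanded when the call began, along the tool's axes at that moment; what a row does not reach only later rows make up. A row lasts 1/10 s, in which the tool goes at most 50 mm and 8.59 degrees, less where a joint would pass 70% of its speed; a pose out of reach is approached as far as the arm can. A call with a gripper value outside its range is refused whole. The fingers move at their own pace and stop on an object; "grip_force" is the grip in N (left out, the last holds). Time passes only in rows, so rows that repeat a pose let the fingers close. It gives the time, the measured TCP pose, the force, the opening and the grip force at its end, in the units of the state.
- telemetry.get_obs(): the state, without advancing time (a new reading comes with each control period).
- camera(name): name is "scene" or "top"; returns (picture, depth): 420x560x3 uint8, red, green, blue; 420x560 float32, m along the optical axis (not along the pixel's ray), 0 where there is no reading.
- calibration(name): a dict with "vertical_fov" (degrees; the focal length in pixels is half the picture's height over the tangent of half this angle, whatever the lens; pixels are square), "cx", "cy" (the principal point, pixels), "rvec" (rotation vector, rad) and "tvec" (3), from world to camera coordinates, as OpenCV has them. Camera axes: x right, y down, z forward; pixel columns grow to the right and rows downward; lengths in m; the calibration is good to about 2 mm. A picture is of the moment at which its call begins. calibration takes no time and is no camera call.
- workorder.job_done(): hands the job in; it is judged then, once.
The state is a dict: "time": time; "q": joint angles; "qd": joint speeds; "joint_efforts": joint torques, N m; "ee_pos": TCP position; "tcp_rot": TCP orientation; "wrist_force": force on the tool from outside, world axes, zero at the start; "torque": the same for the moment, N m; "opening": finger opening in m; "grasp_force": force on a finger pad.
Only numpy, scipy, OpenCV 4.12 (cv2) and the standard library are available. Lean on these libraries where they do the work, as an engineer would, in place of code of your own. Each camera call takes 0.05 s, during which the arm holds its last target. There are 200 camera calls.

## Working session

There is one attempt and no reset: what is moved stays moved. The work goes in short steps, Python scripts to look and compute and a tool call to move; the robot and the scene stay as the last step left them, time stands still between calls to the robot, and variables do not carry over. Pictures are saved under pics/ and viewed, at most 10 in all, crops included, and the job is handed in when it is done.

Besides the shell and the picture viewer there is one more tool, called after "Call:" as name(argument=value, ...), one argument or row to a line, values as JSON. play_rows: Moves the arm, as the interface text tells. Its arguments: {"type":"object","properties":{"increments":{"type":"array"},"grip_force":{"type":"number"}},"required":["increments"]}

```bash
mkdir -p pics
cat > h.py <<'E'
import numpy as np, cv2
from workcell import telemetry, camera, calibration, workorder
def cal(n):
    c=calibration(n); R,_=cv2.Rodrigues(np.array(c['rvec'],float)); t=np.array(c['tvec'],float).ravel()
    return 210/np.tan(np.radians(c['vertical_fov']/2)),c['cx'],c['cy'],R,t
def pts(n,d):
    f,cx,cy,R,t=cal(n); v,u=np.mgrid[:420,:560]
    P=np.stack([(u-cx)/f*d,(v-cy)/f*d,d],-1)
    return (P-t)@R
E
python3 - <<'E'
from h import *
for n in ('scene','top'):
    p,d=camera(n); np.savez(f'{n}0.npz',p=p,d=d); cv2.imwrite(f'pics/{n}0.png',p[:,:,::-1]); print(calibration(n),(d==0).mean())
print(telemetry.get_obs())
E
```

```text
{'vertical_fov': 50.47945353919369, 'cx': 279.6965228006865, 'cy': 210.95301872249382, 'rvec': array([ 1.34534757,  2.40266876, -0.72449574]), 'tvec': array([ 0.23902435, -0.27125153,  1.36033816])} 0.004034863945578232
{'vertical_fov': 53.904794985993675, 'cx': 280.6520029054621, 'cy': 199.49095251638735, 'rvec': array([ 2.14974792, -2.20946822,  0.06111598]), 'tvec': array([0.04971849, 0.48216376, 1.15407752])} 0.003971088435374149
{'time': 0.1, 'q': array([-7.23656796e+01,  5.00864371e+00,  1.00402791e+01,  9.50979654e+01,
        1.37445876e-04,  9.00003927e+01]), 'qd': array([-0.0157246 , -0.02138957,  0.11116087, -0.02420079, -0.03129272,
       -0.00313517]), 'joint_efforts': array([-1.38589776e-04, -5.21561480e+01,  4.65653837e+01,  1.59692491e-02,
        3.56070484e-05, -1.64053893e-05]), 'ee_pos': array([ 0.16656863, -0.52399948,  0.24965878]), 'tcp_rot': array([-1.79933670e+02, -1.36991202e-04,  1.76339276e+01]), 'wrist_force': array([-0.05052867,  0.20784997, -0.1541509 ]), 'torque': array([-0.03629583,  0.02789454,  0.02607763]), 'grasp_force': 0.0, 'opening': 0.08535424980922504}
```

View pics/scene0.png

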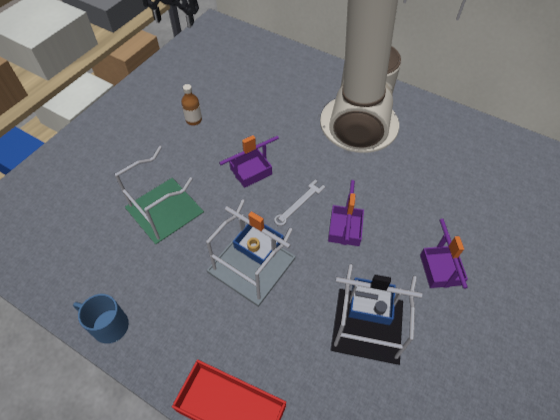

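View pics/top0.png

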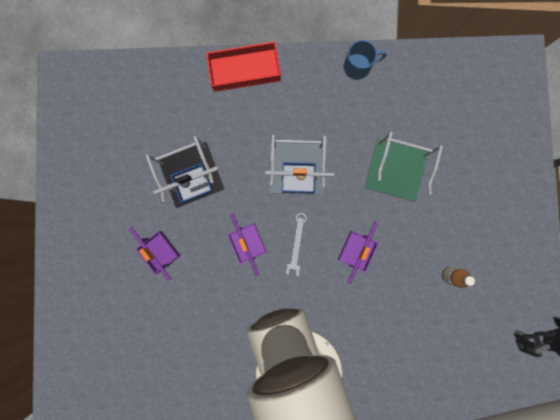

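The scene view shows the orange-grip blue basket at about (256,222), the green stand at (163,208), the black-grip basket at (380,290), and three purple look-alikes with orange grips at (250,146), (351,204) and (456,247). In the top view these are, in the same order, (299,173), (400,170), (185,182), and purple at (366,253), (243,245) and (145,255). I choose the one with the blue basket on the grey stand, top (299,173).

Run:
```python
from h import *
for n in ('scene','top'):
    z=np.load(n+'0.npz'); p,d=z['p'],z['d']; W=pts(n,d); hsv=cv2.cvtColor(p,cv2.COLOR_RGB2HSV)
    print(n)
    def blobs(name,m,mn):
        k,l,s,c=cv2.connectedComponentsWithStats(m.astype(np.uint8))
        for i in range(1,k):
            if s[i,4]>=mn:
                Q=W[l==i]; print(name,c[i].round(),s[i,4],'med',np.median(Q,0).round(4),'lo',np.percentile(Q,2,0).round(3),'hi',np.percentile(Q,98,0).round(3))
    v=(d>0)
    blobs('orange',v&(hsv[...,0]>5)&(hsv[...,0]<16)&(hsv[...,1]>190)&(hsv[...,2]>120)&(W[...,2]>0.02),15)
    blobs('green',v&(hsv[...,0]>50)&(hsv[...,0]<90)&(hsv[...,1]>90),100)
    # light metal rods between z 0.09..0.16
    blobs('rod',v&(hsv[...,1]<60)&(hsv[...,2]>110)&(W[...,2]>0.10)&(W[...,2]<0.2)&(W[...,0]>0.25),15)
    blobs('rodhigh',v&(hsv[...,1]<60)&(hsv[...,2]>110)&(W[...,2]>0.143)&(W[...,2]<0.2)&(W[...,0]>0.25),3)
z=np.load('top0.npz')['p'][110:210,230:460,::-1]; a=cv2.resize(z,(690,300),interpolation=cv2.INTER_CUBIC)
z=np.load('scene0.npz')['p'][130:310,100:310,::-1]; b=cv2.resize(z,(350,300),interpolation=cv2.INTER_CUBIC)
b=cv2.copyMakeBorder(b,0,0,0,340,0); cv2.imwrite('pics/crop.png',np.vstack([a,b]))
```

```text
scene
green [158. 193.] 467 med [ 0.5277 -0.3421  0.0057] lo [ 0.478 -0.368  0.002] hi [ 0.584 -0.306  0.009]
green [168. 215.] 1662 med [ 0.5722 -0.2688  0.0055] lo [ 0.502 -0.363  0.002] hi [ 0.642 -0.215  0.01 ]
rod [186.  89.] 59 med [ 0.2619 -0.4291  0.1274] lo [ 0.252 -0.441  0.112] hi [ 0.268 -0.42   0.132]
rod [138. 163.] 201 med [ 0.5419 -0.3573  0.1349] lo [ 0.478 -0.378  0.111] hi [ 0.601 -0.337  0.144]
rod [169. 195.] 196 med [ 0.5776 -0.2308  0.1355] lo [ 0.518 -0.25   0.119] hi [ 0.64  -0.212  0.143]
rod [229. 220.] 334 med [ 0.5432 -0.075   0.1334] lo [ 0.509 -0.097  0.114] hi [ 0.635 -0.038  0.143]
rod [273. 247.] 359 med [0.5492 0.0543 0.1334] lo [0.518 0.009 0.109] hi [0.643 0.073 0.143]
rod [349. 290.] 401 med [0.5591 0.2351 0.1339] lo [0.528 0.202 0.118] hi [0.647 0.262 0.143]
rod [409. 302.] 408 med [0.5225 0.3488 0.134 ] lo [0.483 0.302 0.121] hi [0.602 0.38  0.143]
rodhigh [159. 146.] 6 med [ 0.4789 -0.3403  0.1449] lo [ 0.476 -0.342  0.143] hi [ 0.482 -0.338  0.145]
rodhigh [190. 178.] 5 med [ 0.5185 -0.2128  0.1451] lo [ 0.515 -0.214  0.143] hi [ 0.523 -0.211
[... 1186 characters left out ...]
 0.134]
rodhigh [186. 174.] 3 med [0.5426 0.2677 0.1706] lo [0.542 0.265 0.167] hi [0.543 0.271 0.171]
rodhigh [379. 179.] 8 med [ 0.5195 -0.2146  0.1444] lo [ 0.517 -0.217  0.143] hi [ 0.522 -0.212  0.147]
rodhigh [211. 182.] 6 med [0.5251 0.2102 0.1454] lo [0.524 0.208 0.144] hi [0.526 0.213 0.148]
rodhigh [271. 183.] 5 med [0.5171 0.0582 0.1443] lo [0.514 0.056 0.143] hi [0.519 0.061 0.147]
rodhigh [323. 185.] 9 med [ 0.5082 -0.0732  0.1444] lo [ 0.506 -0.076  0.143] hi [ 0.513 -0.071  0.145]
rodhigh [430. 193.] 9 med [ 0.4802 -0.3397  0.1458] lo [ 0.478 -0.344  0.143] hi [ 0.483 -0.337  0.149]
rodhigh [163. 199.] 11 med [0.484  0.3337 0.145 ] lo [0.479 0.33  0.143] hi [0.487 0.338 0.148]
```

View pics/crop.png

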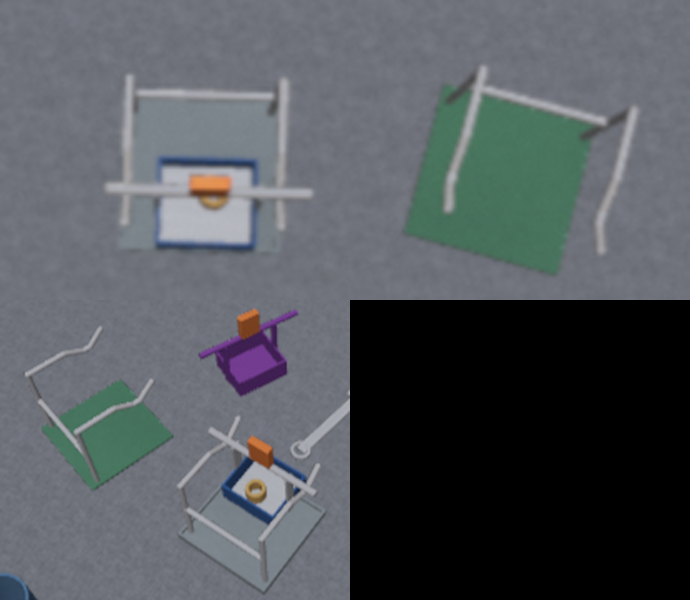

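Run:
```python
from h import *
T={'scene':[(.4789,-.3403),(.5185,-.2128),(.509,-.0724),(.518,.0588)],'top':[(.4802,-.3397),(.5195,-.2146),(.5082,-.0732),(.5171,.0582)]}
for n in ('scene','top'):
    z=np.load(n+'0.npz'); p,d=z['p'],z['d']; W=pts(n,d); hsv=cv2.cvtColor(p,cv2.COLOR_RGB2HSV)
    near=(d>0)&(abs(W[...,0]-.54)<.06)&(abs(W[...,1])<.12)
    m=near&(W[...,2]>.148)
    Q=W[m]; print(n,'grip',len(Q),hsv[m].mean(0),Q.min(0).round(4),Q.max(0).round(4))
    top=Q[Q[:,2]>.168]; print(' top face',len(top),top.mean(0).round(4),cv2.minAreaRect((top[:,:2]*1000).astype(np.float32)))
    t=np.array(T[n]); 
    yaw=lambda a,b:np.degrees(np.arctan2(-(b-a)[0],(b-a)[1]))
    yo,yg=yaw(t[2],t[3]),yaw(t[0],t[1]); mo,mg=(t[2]+t[3])/2,(t[0]+t[1])/2
    print(' yaw orange stand',yo,'green',yg,np.linalg.norm(t[3]-t[2]),np.linalg.norm(t[1]-t[0]))
    ax=np.array([np.cos(np.radians(yo)),np.sin(np.radians(yo))]); ay=np.array([-ax[1],ax[0]])
    R=(W[...,:2]-mo); lx=R@ax; ly=R@ay
    b=near&(W[...,2]>.127)&(W[...,2]<.139)&(abs(lx-.03)<.012)&(((abs(ly)>.02)&(abs(ly)<.055))|((abs(ly)>.074)))&(hsv[...,1]<60)
    B=W[b]; vx,vy,x0,y0=cv2.fitLine((B[:,:2]*1000).astype(np.float32),cv2.DIST_HUBER,0,1,.01).ravel()
    print(' bar n',b.sum(),'yaw',np.degrees(np.arctan2(-vx*np.sign(vy),abs(vy))),'lx',lx[b].mean(),'ly range',ly[b].min(),ly[b].max(),'z',B[:,2].max(), 'line x at centre',x0+vx/vy*(-7.-y0))
    gx=np.array([np.cos(np.radians(yg)),np.sin(np.radians(yg))])
    print(' seat green nominal',mg+.029*gx,'orange',mo+.029*ax)
```

```text
scene grip 150 [ 11.64666667 170.45333333 158.04666667] [ 0.5193 -0.0305  0.1488] [0.5499 0.061  0.1761]
 top face 80 [ 0.5432 -0.0124  0.1717] ((542.143798828125, -13.087127685546875), (33.42898941040039, 13.978086471557617), 88.97418212890625)
 yaw orange stand -3.9242031570138622 green -17.25417954514845 0.13150832673256854 0.13350808964253813
 bar n 182 yaw -3.308145 lx 0.029168306068031072 ly range -0.09203358087546547 0.08337751308268891 z 0.13700669535248353 line x at centre 543.1294
 seat green nominal [ 0.52639495 -0.28515173] orange [ 0.54243201 -0.00878467]
top grip 82 [ 11.5        148.46341463 186.84146341] [ 0.5359 -0.03    0.1502] [0.5469 0.0023 0.1774]
 top face 68 [ 0.5418 -0.0138  0.1725] ((541.7756958007812, -13.841999053955078), (32.23186111450195, 10.354660034179688), 88.2591552734375)
 yaw orange stand -3.874846131758478 green -17.440042529141994 0.13170106301772969 0.13112780025608603
 bar n 150 yaw -3.7316232 lx 0.028916910029578434 ly range -0.09164478645329041 0.08305460881163727 z 0.13703875590722353 line x at centre 541.3948
 seat green nominal [ 0.5275169  -0.28584152] orange [ 0.54158371 -0.00945974]
```

The crop confirms the choice: a blue basket with an orange grip and a brass bush on the grey tray stand, with the green stand empty. Grip centre is (0.542, -0.0135), yaw -3.7°. The grip top reads 0.173 and the bar top 0.135, both as specified. The green seat is (0.527, -0.2855), yaw -17.3°, with hook spacing 132 mm as specified. I'm going above the grip now.

Call:
play_rows(
  increments=[
    [[512.5,-373,0],[0,0,-68.7],0],
    [[512.5,-373,0],[0,0,-68.7],0],
    [[512.5,-373,0],[0,0,-68.7],0],
    [[512.5,-373,0],[0,0,-68.7],0],
    [[512.5,-373,0],[0,0,-68.7],0],
    [[512.5,-373,0],[0,0,-68.7],0],
    [[512.5,-373,0],[0,0,-68.7],0],
    [[512.5,-373,0],[0,0,-68.7],0],
    [[512.5,-373,0],[0,0,-68.7],0],
    [[512.5,-373,0],[0,0,-68.7],0],
    [[512.5,-373,0],[0,0,-68.7],0],
    [[512.5,-373,0],[0,0,-68.7],0],
    [[512.5,-373,0],[0,0,-68.7],0],
    [[512.5,-373,0],[0,0,-68.7],0],
    [[512.5,-373,0],[0,0,-68.7],0],
    [[512.5,-373,0],[0,0,-68.7],0],
    [[512.5,-373,0],[0,0,-68.7],0],
    [[512.5,-373,0],[0,0,-68.7],0],
    [[512.5,-373,0],[0,0,-68.7],0],
    [[512.5,-373,0],[0,0,-68.7],0],
  ],
  grip_force=60,
)

```text
time: 2.1
ee_pos: [0.5419, -0.0138, 0.2505]
tcp_rot: [180.0, -0.0, 86.3]
wrist_force: [0.8, -0.5, -0.2]
opening: 0.0852
grasp_force: 0.0
```

Run:
```python
from h import *
o=telemetry.get_obs(); print(o['time'],o['ee_pos'],o['tcp_rot'],o['q'].round(1))
p,d=camera('scene'); cv2.imwrite('pics/s1.png',cv2.resize(p[100:310,140:420,::-1],None,fx=2.5,fy=2.5))
W=pts('scene',d); m=(d>0)&(W[...,2]>.148)&(W[...,2]<.18)&(abs(W[...,0]-.54)<.025)&(abs(W[...,1]+.01)<.03)
Q=W[m]; t=Q[Q[:,2]>.168]; print(len(Q),t.mean(0) if len(t) else 0)
```

```text
2.1 [ 0.5418912  -0.01380517  0.25045821] [ 1.79985430e+02 -2.80446914e-04  8.62959006e+01] [-1.5  3.9  8.9 95.  -0.  92.2]
150 [ 0.54360625 -0.01246749  0.17220695]
```

View pics/s1.png

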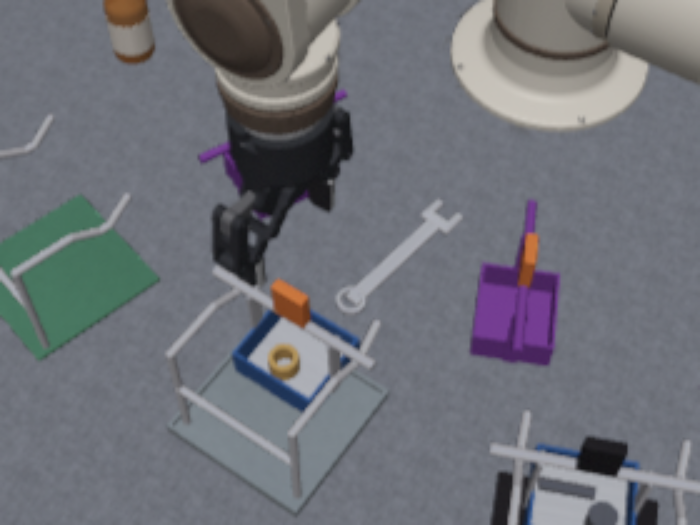

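The gripper stands above the orange grip at crop (290,300), with the fingers straddling its thickness and the bush in the basket at (284,360). Next I descend and close.

Call:
play_rows(
  increments=[
    [[0,0,30],[0,0,0],0],
    [[0,0,55],[0,0,0],0],
    [[0,0,75],[0,0,0],0],
    [[0,0,88],[0,0,0],0],
    [[0,0,93],[0,0,0],0],
    [[0,0,93],[0,0,0],0],
    [[0,0,93],[0,0,0],0.5],
    [[0,0,93],[0,0,0],0.7],
    [[0,0,93],[0,0,0],0.8],
    [[0,0,93],[0,0,0],0.9],
    [[0,0,93],[0,0,0],1],
    [[0,0,93],[0,0,0],1],
    [[0,0,93],[0,0,0],1],
    [[0,0,93],[0,0,0],1],
    [[0,0,93],[0,0,0],1],
  ],
  grip_force=60,
)

```text
time: 3.65
ee_pos: [0.5423, -0.0134, 0.1576]
tcp_rot: [180.0, -0.0, 86.3]
wrist_force: [1.7, -0.2, 2.2]
opening: 0.0107
grasp_force: 58.9
```

Call:
play_rows(
  increments=[
    [[0,0,-2],[0,0,0],1],
    [[0,0,-6],[0,0,0],1],
    [[0,0,-12],[0,0,0],1],
    [[0,0,-19],[0,0,0],1],
    [[0,0,-27],[0,0,0],1],
    [[0,0,-35],[0,0,0],1],
    [[0,0,-44],[0,0,0],1],
    [[0,0,-53],[0,0,0],1],
    [[0,0,-62],[0,0,0],1],
    [[0,0,-71],[0,0,0],1],
    [[0,0,-80],[0,0,0],1],
    [[0,0,-89],[0,0,0],1],
    [[0,0,-98],[0,0,0],1],
    [[0,0,-106],[0,0,0],1],
    [[0,0,-113],[0,0,0],1],
    [[0,0,-119],[0,0,0],1],
    [[0,0,-124],[0,0,0],1],
    [[0,0,-128],[0,0,0],1],
    [[0,0,-130],[0,0,0],1],
    [[0,0,-130],[0,0,0],1],
  ],
)

```text
time: 5.65
ee_pos: [0.5421, -0.0134, 0.2874]
tcp_rot: [180.0, 0.0, 86.3]
wrist_force: [0.4, -0.1, -3.3]
opening: 0.0113
grasp_force: 58.4
```

Run:
```python
from h import *
o=telemetry.get_obs(); print(o['ee_pos'],o['wrist_force'],o['opening'],o['grasp_force'])
p,d=camera('scene'); cv2.imwrite('pics/s2.png',cv2.resize(p[100:310,140:420,::-1],None,fx=2.5,fy=2.5))
hsv=cv2.cvtColor(p,cv2.COLOR_RGB2HSV); W=pts('scene',d)
c=o['ee_pos']; m=(d>0)&(hsv[...,1]<60)&(hsv[...,2]>110)&(abs(W[...,2]-c[2]+.028)<.02)&(abs(W[...,0]-c[0])<.03)&(abs(W[...,1]-c[1])<.12)&(abs(W[...,1]-c[1])>.03)
Q=W[m]; l=cv2.fitLine(Q.astype(np.float32),cv2.DIST_HUBER,0,1,.01).ravel(); print(len(Q),l,Q.min(0),Q.max(0),'yaw',np.degrees(np.arctan(-l[0]/l[1])),'tilt',np.degrees(np.arcsin(l[2])))
s=l[3:]+l[:3]*((c[1]-l[4])/l[1]); print('bar at tcp y',s)
```

```text
[ 0.54210732 -0.01342393  0.28743871] [ 0.38962305 -0.05707755 -3.321957  ] 0.011275705026779088 58.37578475475311
195 [0.06465329 0.99790436 0.00262671 0.5455449  0.02255552 0.26186824] [ 0.53218391 -0.10112016  0.23963391] [0.55219541 0.07457426 0.26694324] yaw -3.7069585 tilt 0.15049943
bar at tcp y [ 0.54321385 -0.01342393  0.26177353]
```

View pics/s2.png

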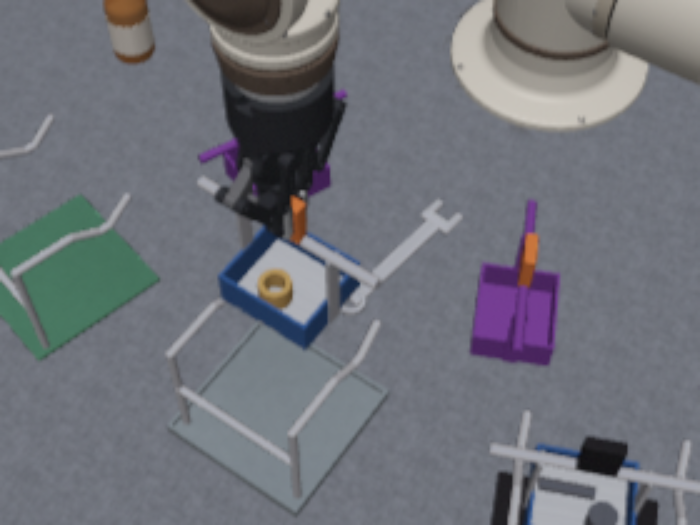

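The basket hangs level in the gripper (bar tilt 0.2°) with the bush inside at crop (276,287), and the bar centre is under the TCP. Next I carry it over the green stand.

Call:
play_rows(
  increments=[
    [[-2,0,0],[0,0,0.1],1],
    [[-8,0,0],[0,0,0.4],1],
    [[-17,0,0],[0,0,0.8],1],
    [[-28,0.3,0],[0,0,1.4],1],
    [[-42,0.4,0],[0,0,2.1],1],
    [[-58,0.6,0],[0,0,2.9],1],
    [[-76,0.7,0],[0,0,3.8],1],
    [[-95,0.9,0],[0,0,4.7],1],
    [[-115,1.1,0],[0,0,5.7],1],
    [[-135,1.3,0],[0,0,6.7],1],
    [[-155,1.5,0],[0,0,7.7],1],
    [[-175,1.7,0],[0,0,8.7],1],
    [[-194,1.9,0],[0,0,9.7],1],
    [[-212,2,0],[0,0,10.6],1],
    [[-228,2.2,0],[0,0,11.4],1],
    [[-243,2.3,0],[0,0,12.1],1],
    [[-255,2.4,0],[0,0,12.7],1],
    [[-264,2.5,0],[0,0,13.2],1],
    [[-270,2.6,0],[0,0,13.5],1],
    [[-272.4,2.6,0],[0,0,13.6],1],
  ],
)

```text
time: 7.7
ee_pos: [0.5273, -0.2858, 0.2872]
tcp_rot: [-180.0, -0.0, 72.7]
wrist_force: [-1.2, 0.4, -3.4]
opening: 0.0113
grasp_force: 58.5
```

Run:
```python
from h import *
o=telemetry.get_obs(); c=o['ee_pos']; print(c,o['tcp_rot'],o['wrist_force'])
for n in ('scene','top'):
    p,d=camera(n); W=pts(n,d); hsv=cv2.cvtColor(p,cv2.COLOR_RGB2HSV)
    if n=='scene': cv2.imwrite('pics/s3.png',cv2.resize(p[90:300,60:340,::-1],None,fx=2.5,fy=2.5))
    y=np.radians(-17.3); ax=np.array([np.cos(y),np.sin(y)]); ay=np.array([-ax[1],ax[0]]); r=W[...,:2]-c[:2]; lx=r@ax; ly=r@ay
    g=(d>0)&(hsv[...,1]<60)&(hsv[...,2]>110)
    b=g&(abs(W[...,2]-c[2]+.026)<.014)&(abs(lx)<.025)&(abs(ly)>.03)&(abs(ly)<.12)
    if b.sum()>20:
        l=cv2.fitLine(W[b].astype(np.float32),cv2.DIST_HUBER,0,1,.01).ravel(); print(n,'bar',b.sum(),'lx',np.median(lx[b]),'ly',ly[b].min(),ly[b].max(),'yaw',np.degrees(np.arctan(-l[0]/l[1])),'tilt',np.degrees(np.arcsin(l[2])))
    h=g&(W[...,2]>.143)&(W[...,2]<.15)&(abs(lx+.03)<.015)&(abs(abs(ly)-.066)<.02)
    for s in(-1,1):
        q=h&(np.sign(ly)==s); print(n,'tip',s,q.sum(),lx[q].mean() if q.any() else 0,ly[q].mean() if q.any() else 0)
```

```text
[ 0.52726064 -0.2858047   0.28718691] [-1.79992050e+02 -2.14739288e-03  7.27135212e+01] [-1.18860448  0.44174558 -3.40619313]
scene bar 142 lx 0.00016505009762833085 ly -0.08780941899079832 0.08896971644320929 yaw -17.505953 tilt -0.37406138
scene tip -1 0 0 0
scene tip 1 9 -0.028603614435473552 0.06745859716023035
top bar 124 lx -0.0007289085361106164 ly -0.07264671721104721 0.0879915262779749 yaw -17.54905 tilt 0.01275208
top tip -1 7 -0.02856141281768811 -0.06634599242017956
top tip 1 9 -0.02795776173187266 0.06657536932496984
```

View pics/s3.png

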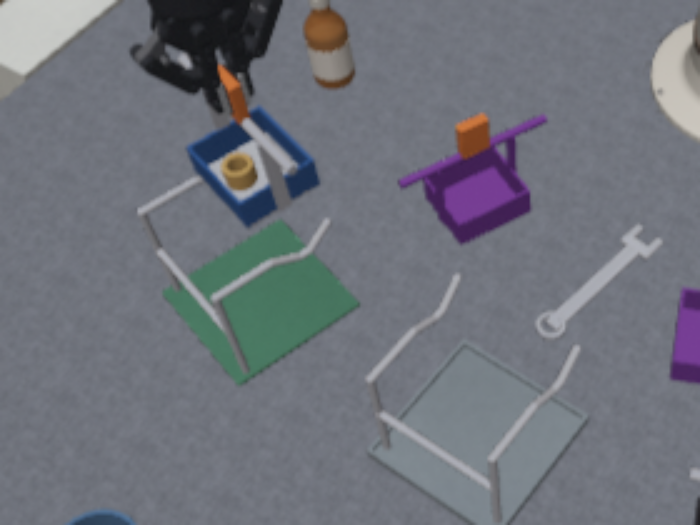

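The carried bar is centred between the green hooks' tips, which are 28.5 mm ahead at ±66 mm, at the right yaw, and the bush is still inside. Lowering.

Call:
play_rows(
  increments=[
    [[0,0,2],[0,0,0],1],
    [[0,0,6],[0,0,0],1],
    [[0,0,12],[0,0,0],1],
    [[0,0,20],[0,0,0],1],
    [[0,0,29],[0,0,0],1],
    [[0,0,38],[0,0,0],1],
    [[0,0,47],[0,0,0],1],
    [[0,0,56],[0,0,0],1],
    [[0,0,65],[0,0,0],1],
    [[0,0,74],[0,0,0],1],
    [[0,0,82],[0,0,0],1],
    [[0,0,89],[0,0,0],1],
    [[0,0,95],[0,0,0],1],
    [[0,0,100],[0,0,0],1],
    [[0,0,105],[0,0,0],1],
    [[0,0,109],[0,0,0],1],
    [[0,0,112],[0,0,0],1],
    [[0,0,115],[0,0,0],1],
    [[0,0,118],[0,0,0],1],
    [[0,0,120],[0,0,0],1],
  ],
)

```text
time: 9.8
ee_pos: [0.5272, -0.2854, 0.1671]
tcp_rot: [-180.0, -0.0, 72.7]
wrist_force: [-0.5, 0.7, -3.4]
opening: 0.0112
grasp_force: 58.4
```

Call:
play_rows(
  increments=[
    [[0,0,2],[0,0,0],1],
    [[0,0,4],[0,0,0],1],
    [[0,0,6],[0,0,0],1],
    [[0,0,8],[0,0,0],1],
    [[0,0,9],[0,0,0],1],
    [[0,0,9.5],[0,0,0],1],
    [[0,0,9.5],[0,0,0],1],
    [[0,0,9.5],[0,0,0],1],
  ],
)

```text
time: 10.6
ee_pos: [0.5273, -0.2854, 0.1579]
tcp_rot: [180.0, 0.0, 72.7]
wrist_force: [-0.0, 0.8, -2.5]
opening: 0.0112
grasp_force: 58.5
```

```bash
cat > look.py <<'E'
from h import *
o=telemetry.get_obs(); c=np.array([.527,-.2855]); print(o['ee_pos'],o['wrist_force'],o['torque'],o['opening'])
for n in ('scene','top'):
    p,d=camera(n); W=pts(n,d); hsv=cv2.cvtColor(p,cv2.COLOR_RGB2HSV)
    y=np.radians(-17.3); ax=np.array([np.cos(y),np.sin(y)]); ay=np.array([-ax[1],ax[0]]); r=W[...,:2]-c; lx=r@ax; ly=r@ay
    b=(d>0)&(hsv[...,1]<60)&(hsv[...,2]>110)&(abs(W[...,2]-.134)<.014)&(abs(lx)<.02)&(((abs(ly)>.025)&(abs(ly)<.056))|((abs(ly)>.074)&(abs(ly)<.12)))
    if b.sum()>20:
        l=cv2.fitLine(W[b].astype(np.float32),cv2.DIST_HUBER,0,1,.01).ravel(); print(n,'bar',b.sum(),'lx',np.median(lx[b]),'ly',ly[b].min(),ly[b].max(),'ztop',np.percentile(W[b][:,2],95),'yaw',np.degrees(np.arctan(-l[0]/l[1])),'tilt',np.degrees(np.arcsin(l[2])))
    if n=='scene':
        import sys; cv2.imwrite(sys.argv[1],cv2.resize(p[90:300,60:340,::-1],None,fx=2.5,fy=2.5))
E
python3 look.py pics/s4.png
```

```text
[ 0.52725632 -0.28544374  0.15792336] [-0.02386855  0.82229009 -2.48539069] [ 0.04330871  0.02536479 -0.00782034] 0.011188581934731401
scene bar 76 lx 9.598319078935332e-05 ly -0.0787219471218536 0.08964459451551213 ztop 0.13493457893241284 yaw -16.867384 tilt 1.4658684
top bar 74 lx -0.0009054109393539659 ly 0.025357062191756662 0.08823422429377795 ztop 0.13607545830976672 yaw -17.982307 tilt 1.4489263
```

View pics/s4.png

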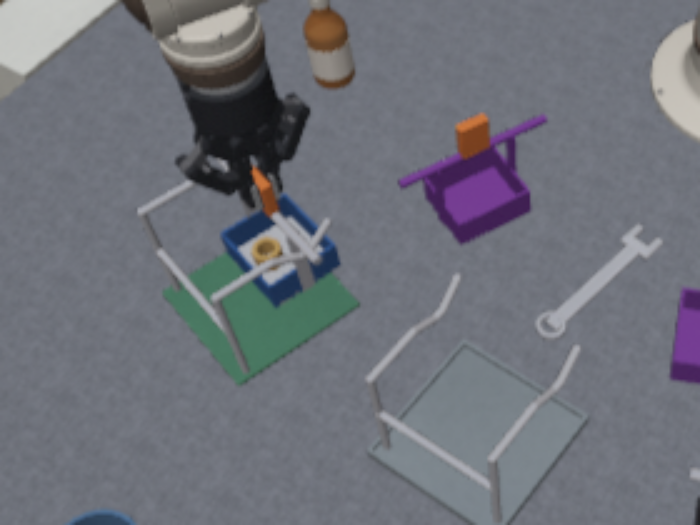

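The bar now sits in the V of the green hooks and is beginning to rest: the load has dropped from 3.4 to 2.5 N. I'll go 1.5 mm lower, then open.

Call:
play_rows(
  increments=[
    [[0,0,0.5],[0,0,0],1],
    [[0,0,1],[0,0,0],1],
    [[0,0,1.5],[0,0,0],1],
    [[0,0,1.5],[0,0,0],1],
    [[0,0,1.5],[0,0,0],1],
  ],
)

```text
time: 11.2
ee_pos: [0.5273, -0.2855, 0.1575]
tcp_rot: [179.9, 0.0, 72.7]
wrist_force: [-3.0, 1.7, 7.3]
opening: 0.0114
grasp_force: 59.9
```

Call:
play_rows(
  increments=[
    [[0,0,0],[0,0,0],0.82],
    [[0,0,0],[0,0,0],0.75],
    [[0,0,0],[0,0,0],0.65],
    [[0,0,0],[0,0,0],0.55],
    [[0,0,0],[0,0,0],0.45],
    [[0,0,0],[0,0,0],0.45],
    [[0,0,0],[0,0,0],0.45],
    [[0,0,-5],[0,0,0],0.45],
    [[0,0,-15],[0,0,0],0.45],
    [[0,0,-30],[0,0,0],0.45],
    [[0,0,-50],[0,0,0],0.45],
    [[0,0,-75],[0,0,0],0.45],
    [[0,0,-105],[0,0,0],0.45],
    [[0,0,-135],[0,0,0],0.45],
    [[0,0,-150],[0,0,0],0.45],
    [[0,0,-150],[0,0,0],0.45],
    [[0,0,-150],[0,0,0],0.45],
    [[0,0,-150],[0,0,0],0.45],
  ],
)

```text
time: 13.0
ee_pos: [0.527, -0.2853, 0.3051]
tcp_rot: [-179.9, -0.0, 72.7]
wrist_force: [0.3, 0.2, -0.3]
opening: 0.0471
grasp_force: 0.0
```

```bash
python3 look.py pics/s5.png
```

```text
[ 0.52703156 -0.28532538  0.3050945 ] [ 0.27101959  0.19850504 -0.31683819] [-0.01501238 -0.00827449  0.0010872 ] 0.04712836772541148
scene bar 127 lx 0.002562582389389883 ly -0.08836431734875137 0.0884430199209677 ztop 0.13526735329718864 yaw -17.341722 tilt -0.12990846
top bar 88 lx 0.0014712270989062162 ly -0.03579212111525155 0.08773159472479017 ztop 0.13650837695676019 yaw -17.85104 tilt -0.06185527
```

View pics/s5.png

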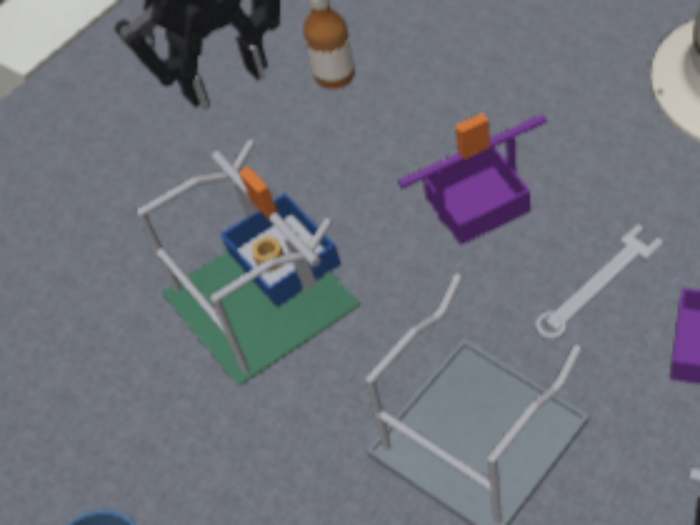

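The basket hangs by its bar on both green hooks, level and centred, with the bush inside at crop (266,250) and the gripper clear above. I'll let it settle for 1.5 s and hand in.

Call:
play_rows(
  increments=[
    [[0,0,0],[0,0,0],0.45],
    [[0,0,0],[0,0,0],0.45],
    [[0,0,0],[0,0,0],0.45],
    [[0,0,0],[0,0,0],0.45],
    [[0,0,0],[0,0,0],0.45],
    [[0,0,0],[0,0,0],0.45],
    [[0,0,0],[0,0,0],0.45],
    [[0,0,0],[0,0,0],0.45],
    [[0,0,0],[0,0,0],0.45],
    [[0,0,0],[0,0,0],0.45],
    [[0,0,0],[0,0,0],0.45],
    [[0,0,0],[0,0,0],0.45],
    [[0,0,0],[0,0,0],0.45],
    [[0,0,0],[0,0,0],0.45],
    [[0,0,0],[0,0,0],0.45],
  ],
)

```text
time: 14.6
ee_pos: [0.5272, -0.2854, 0.3063]
tcp_rot: [-180.0, 0.0, 72.7]
wrist_force: [0.3, 0.4, -0.4]
opening: 0.0472
grasp_force: 0.0
```

```bash
python3 -c "
from workcell import workorder; print(workorder.job_done())"
```

```text
the job is handed in; nothing more can be done
None
```

The orange-grip basket now hangs level on both green-stand hooks with the bush inside; I never went near the black-grip basket, and the job was handed in at about 14.6 s (no verdict was returned).

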